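# Put the spatula and the brush away in the bench tray

### The job

Tidy the laboratory bench: lay the wooden-handled spatula flat in the long compartment of the white tray, and the short brush flat in the shorter narrow compartment that runs at right angles to it, each lying along its compartment, either way round. Leave the marker pen where it lies.

Things in the scene. Friction and masses are not known exactly. Their poses are not given: they have to be found in the camera images.
- spatula: Loose spatula lying flat, 180 mm long: wooden handle 100 long, 16 wide, 16 high, then a thin flat steel blade 80 long, 22 wide. 60 g. Origin: mid-length, on its underside. x along it to the blade tip (handle x = -90 to +10 mm, blade +10 to +90), z up. Balances on the handle at about x = -10 mm; grip there across the 16 mm width.
- brush: Loose flat cleaning brush lying flat, 130 mm long: wooden handle 80 long, 18 wide, 16 high, steel ferrule 30 wide, block of stiff fawn bristles 36 wide, 14 high. 50 g. Origin: mid-length, on its underside. x along it to the bristle end (handle x = -65 to +15 mm), z up. Balances within 10 mm of the origin; grip the handle at x = -5 mm.
- tray: Fixed white tray, 228 (x) by 218 (y) mm; floor 3, walls 18 mm above bench. Origin: centre of underside; x away from robot. Long compartment: along y, inside 210 x 56, centre x -82, y 0. Short one: along x, inside 160 x 60, centre x 30, y 75. Both lined grey, side walls cut to the floor at mid-length for fingers, 60 mm wide. Square bin: unused, two boxes 25 high at x 33..100, y -97..-67.
- marker: Loose marker pen, 130 mm long, 20 mm wide, 15 mm high, white plastic flat-sided barrel and grey cap, lying among the tools. Origin: middle of its length, on its underside; x along it to the cap end. To be left where it lies.

How it is judged:
By the outcome, as a careful person would: the job done as asked, in the order asked, and still so for the second after the job is handed in, with the robot touching nothing.
It also fails if it takes over 58 s, if anything falls off the work surface, if the arm or the gripper's body presses on something with over 40 N, if the wrist force passes 120 N, or if a joint passes its speed limit or range.

### The arm

A 6-joint arm with a two-finger parallel gripper is mounted at the origin on the work surface. World frame = base frame: x ahead of the robot, y to its left, z up, the work surface at z = 0. Lengths are in mm, angles in rad, forces in N, time in s.
With the tool pointing down it reaches from about 350 to 975 mm from the base axis. Payload 7.1 kg.
Tool frame: the origin (TCP) lies at the very end of the fingers, on their centre line; the grasp point (between the pads) lies ctrl.hold_point_z behind it (ctrl.hold_point_z is the distance from the TCP to the grasp point, in mm); z points along the fingers, y is the line along which they close (so a half turn about z gives the same grasp; the last joint's range is limited). The gripper opens to 88 mm and grips with 3 to 60 N. Pads are 20 mm wide; open, the fingers measure 115 mm over their backs; the gripper's body (75 mm by 178 mm) begins 61 mm behind the grasp point.
Start: joints at [-1.251, 0.423, 1.63, -0, 1.089, -0.019], TCP at [207.739, -589.448, 222.675] pointing down, gripper open.
Joint ranges: [-3, 3], [-0.9, 2.11], [0.09, 2.58], [-1.31, 4.45], [0.11, 2.69], [-2.54, 2.54]. Speed limits (rad/s): [2.39, 2.39, 3.01, 3.14, 3.14, 3.14].

### API

Orientations are given as a rotation vector (axis times angle).
In Python, from workcell import ctrl gives the robot as it stands. The module is installed in compiled form; this text tells all that it offers.
- The arm moves only by the shell command python3 -m creep 'ROWS'. ROWS is JSON, a list of rows, each an object with "translation": the shift along the tool's x, y, z in mm, a list of three; "angular": the turn, a rotation vector about the tool's x, y, z in rad, a list of three; "jaw": the opening, from 0 (shut) to 1 (fully open). A call has exactly 8 rows; each row is the pose to reach, as a shift and turn from the pose commanded when the call began, along the tool's axes at that moment; what a row does not reach only later rows make up. A row lasts 1/8 s, in which the tool goes at most 62.5 mm and 10.7 degrees, less where a joint would pass 70% of its speed; a pose out of reach is approached as far as the arm can. A call with a gripper value outside its range is refused whole. The fingers move at their own pace and stop on an object; the grip force is fixed at half the most. Time passes only in rows, so rows that repeat a pose let the fingers close, or fill a call up. It gives the time, the measured TCP pose, the force, the opening and the grip force at its end, in the units of the state.
- ctrl.get_obs(): the state, without advancing time (a new reading comes with each control period).
- ctrl.get_image(name): name is "scene" or "top"; returns the picture (384x512x3 uint8, red, green, blue); there is no depth.
- ctrl.camera_info(name): a dict with "camera_matrix" (3x3 intrinsics, pixels), "world_from_camera" (4x4, takes a point from camera to world coordinates). Camera axes: x right, y up, looking along -z (the intrinsics and any distortion apply to the point x, -y, -z); pixel columns grow to the right and rows downward; lengths in mm; the calibration is good to about 2 mm. A picture is of the moment at which its call begins. camera_info takes no time and is no camera call.
- ctrl.close_job(): hands the job in; it is judged then, once.
Trained networks look in the newest picture that a camera, given by its name, has taken for a name from the list of things; names that differ only in an ending like _2 or _b are one class to them, and where a whole thing is asked for, a point or a joint stands for the part that bears it (a point fixed in the world has none). Each returns a list of dicts, best first, with "score" (0 to 1); they miss things now and then, are a little off and sometimes report something else, mostly with a low value. They report only what shows in the picture. A call takes as long as a camera call.
- ctrl.look_for(camera, label): "rect" ([left, top, right, bottom] in pixels, round what is visible of it).
The state is a dict: "t": time; "qpos": joint angles; "qvel": joint speeds; "joint_torque": joint torques, N m; "ee_pos": TCP position; "orientation": TCP orientation; "ft_force": force on the tool from outside, world axes, zero at the start; "moment": the same for the moment, N m; "width": finger opening in mm; "grasp_force": force on a finger pad.
Only numpy, scipy, OpenCV 4.12 (cv2) and the standard library are available. Lean on these libraries where they do the work, as an engineer would, in place of code of your own. Each camera call takes 0.05 s, during which the arm holds its last target. There are 200 camera calls.

## Working session

There is one attempt and no reset: what is moved stays moved. The work goes in short steps, Python scripts to look and compute and a shell command to move; the robot and the scene stay as the last step left them, time stands still between calls to the robot, and variables do not carry over. Pictures are saved under pics/ and viewed, at most 10 in all, crops included, and the job is handed in when it is done.

```bash
mkdir -p pics; python3 - <<'E'
from workcell import ctrl
import cv2
for n in("top","scene"):
    im=ctrl.get_image(n); cv2.imwrite(f"pics/{n}0.png",im[:,:,::-1])
    i=ctrl.camera_info(n); print(n,i)
    for l in("spatula","brush","tray","marker"): print(l,ctrl.look_for(n,l)[:2])
o=ctrl.get_obs();print(o,ctrl.hold_point_z)
E
```

```text
top {'camera_matrix': array([[470.88732978,   0.        , 258.2789535 ],
       [  0.        , 470.88732978, 196.48573636],
       [  0.        ,   0.        ,   1.        ]]), 'world_from_camera': array([[ 2.28726123e-02,  9.98557473e-01, -4.85779498e-02,
         4.70348398e+02],
       [-9.99697943e-01,  2.32817395e-02,  7.87294339e-03,
        -2.61806446e+01],
       [ 8.99256562e-03,  4.83832017e-02,  9.98788366e-01,
         1.17723310e+03],
       [ 0.00000000e+00,  0.00000000e+00,  0.00000000e+00,
         1.00000000e+00]])}
spatula [{'rect': [363.5, 178.6, 390.5, 246.3], 'score': 0.97}]
brush [{'rect': [265.4, 191.0, 280.6, 242.1], 'score': 0.96}]
tray [{'rect': [96.8, 145.0, 202.2, 246.4], 'score': 0.73}, {'rect': [324.5, 184.5, 335.6, 232.7], 'score': 0.58}]
marker [{'rect': [323.9, 183.7, 337.2, 233.2], 'score': 0.95}]
scene {'camera_matrix': array([[447.7424164 ,   0.        , 255.52263979],
       [  0.        , 447.7424164 , 190.42700534],
       [  0.        ,   0.        ,   1.        ]]), 'world_from_camera': array([[-8.75818507e-01, -2.45875695e-01,  4.15315646e-0
[... 555 characters left out ...]
rray([-1.25100642e+00,  4.23130523e-01,  1.62992020e+00, -3.51310762e-05,
        1.08858173e+00, -1.89874420e-02]), 'qvel': array([ 2.11970711e-04, -3.82417094e-04, -1.78464133e-03, -1.15727921e-04,
        7.63595275e-05,  8.03991801e-04]), 'joint_torque': array([-1.46378326e-03, -5.44149613e+01, -2.73814648e+01,  6.44053426e-02,
        1.77453621e-02, -1.94384302e-05]), 'ee_pos': array([ 207.72336969, -589.4437578 ,  222.64803705]), 'orientation': array([-3.09659170e+00, -5.29628456e-01,  5.77044581e-05]), 'ft_force': array([-0.17888693, -0.40738721, -0.46627045]), 'moment': array([-0.01628674,  0.07042427, -0.01010227]), 'grasp_force': 0.0, 'width': 87.87467432643075} 18.700000000000003
```

View pics/top0.png

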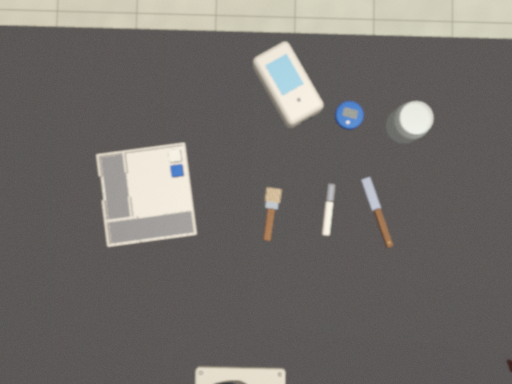

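View pics/scene0.png

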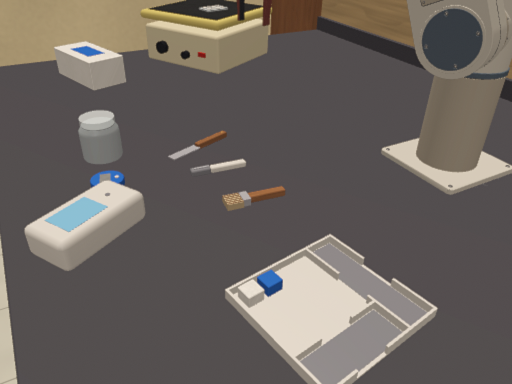

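The top view shows the tray at about (147,195) px, with its long compartment along the bottom (150,228) and its short one at (116,187). The brush is at (271,214) with bristles up, the marker at (329,209), and the spatula at (377,212) with its blade up. The scene view confirms all of this.

```bash
cat > h.py <<'E'
from workcell import ctrl
import cv2, numpy as np
from scipy.optimize import least_squares
from scipy.spatial.transform import Rotation as R
def proj(P,cam="top"):
    i=ctrl.camera_info(cam);T=np.linalg.inv(i["world_from_camera"])
    c=np.c_[P,np.ones(len(P))]@T.T; c=c[:,:3]*[1,-1,-1]; q=c@i["camera_matrix"].T
    return q[:,:2]/q[:,2:]
def back(uv,z,cam="top"):
    i=ctrl.camera_info(cam);W=i["world_from_camera"]
    d=np.linalg.solve(i["camera_matrix"],np.c_[uv,np.ones(len(uv))].T).T*[1,-1,-1]
    d=d@W[:3,:3].T;o=W[:3,3]
    return o+d*((z-o[2])/d[:,2])[:,None]
def box(x0,x1,y0,y1,z1): return np.array([[x,y,z] for x in(x0,x1) for y in(y0,y1) for z in(0,z1)],float)
M={"spatula":np.r_[box(-90,10,-8,8,16),box(10,90,-11,11,3)],
"brush":np.r_[box(-65,15,-9,9,16),box(15,35,-15,15,14),box(35,65,-18,18,14)],
"tray":box(-114,114,-109,109,18),"marker":box(-65,65,-10,10,15)}
def world(P,p):
    c,s=np.cos(p[2]),np.sin(p[2]); return np.c_[P[:,0]*c-P[:,1]*s+p[0],P[:,0]*s+P[:,1]*c+p[1],P[:,2]]
def fit(im,name,rect,p0,cam="top"):
    l,t,r,b=[int(v) for v in rect]; m=6
    g=im.max(2).astype(float); roi=np.zeros(g.shape,np.uint8)
    th=75 if name!="tray" else 110
    roi[t-m:b+m,l-m:r+m]=(g>th)[t-m:b+m,l-m:r+m]
    c=max(cv2.findContours(roi,0,cv2.CHAIN_APPROX_NONE)[0],key=cv2.contourArea)
    h=cv2.convexHull(c)
    mask=cv2.drawContours(np.zeros_like(roi),[h],-1,1,1); pts=np.argwhere(mask)[:,::-1].astype(float)
    def f(p):
        q=cv2.convexHull(proj(world(M[name],p),cam).astype(np.float32))
        return [cv2.pointPolygonTest(q,(float(a),float(bb)),True)-.5 for a,bb in pts]
    s=least_squares(f,p0,x_scale=[1,1,.01],diff_step=1e-3,loss="soft_l1")
    return s.x,np.sqrt(np.mean(np.square(s.fun))),cv2.minAreaRect(c)
E
python3 - <<'E'
from h import *
im=ctrl.get_image("top")
R0={"spatula":([363,178,391,246],(371,180),(390,245)),"brush":([265,189,281,242],(273,189),(268,240)),"marker":([324,184,337,233],(332,185),(327,233))}
v=im.copy()
res={}
for n,(r,a,b) in R0.items():
    A,B=back(np.array([a,b],float),10); d=A-B
    p0=[*(A+B)[:2]/2,np.arctan2(d[1],d[0])]
    res[n]=fit(im,n,r,p0); print(n,np.round(p0,3),res[n])
c=back(np.array([[147,195.]]),10)[0]
res["tray"]=fit(im,"tray",[97,145,196,246],[c[0],c[1],.05]); print(res["tray"])
big=cv2.resize(im,None,fx=4,fy=4,interpolation=cv2.INTER_CUBIC)[:,:,::-1].copy()
for n in res:
    cv2.polylines(big,[cv2.convexHull(((proj(world(M[n],res[n][0]))+.5)*4).astype(np.int32))],True,(0,255,0),1)
t=res["tray"][0]
for x0,x1,y0,y1 in((-110,-54,-105,105),(-50,110,45,105)):
    q=world(np.array([[x0,y0,3],[x1,y0,3],[x1,y1,3],[x0,y1,3.]]),t)
    cv2.polylines(big,[((proj(q)+.5)*4).astype(np.int32)],True,(0,0,255),1)
a=big[130*4:265*4,85*4:215*4]; b=big[165*4:265*4,255*4:400*4]
a=a[:540]; b=cv2.resize(b,None,fx=.48,fy=.48) if 0 else b
cv2.imwrite("pics/a.png",a);cv2.imwrite("pics/b.png",b); print(a.shape,b.shape)
E
```

```text
spatula [ 4.94640e+02 -3.39682e+02  2.96000e-01] (array([ 4.96809451e+02, -3.31537586e+02,  1.27822350e-02]), np.float64(13.738554797498457), ((376.5, 211.5), (79.0, 39.0), 90.0))
brush [ 4.83317e+02 -6.66910e+01 -7.60000e-02] (array([ 4.79932480e+02, -7.19255874e+01,  2.27833063e-02]), np.float64(8.025620043495536), ((272.5, 215.0), (64.0, 27.0), 90.0))
marker [ 5.00301e+02 -2.12835e+02 -8.80000e-02] (array([ 5.02530349e+02, -2.14727499e+02,  2.57704446e-02]), np.float64(7.432818371208584), ((330.0, 208.0), (60.0, 24.0), 90.0))
(array([5.26145216e+02, 2.42540923e+02, 1.57683744e-01]), np.float64(2.091652850513627), ((145.6936798095703, 194.17190551757812), (95.96234130859375, 93.4315185546875), 82.50414276123047))
(540, 520, 3) (400, 580, 3)
```

View pics/a.png

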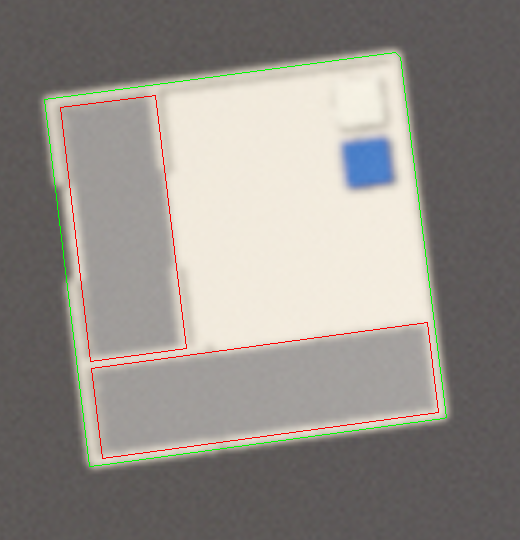

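View pics/b.png

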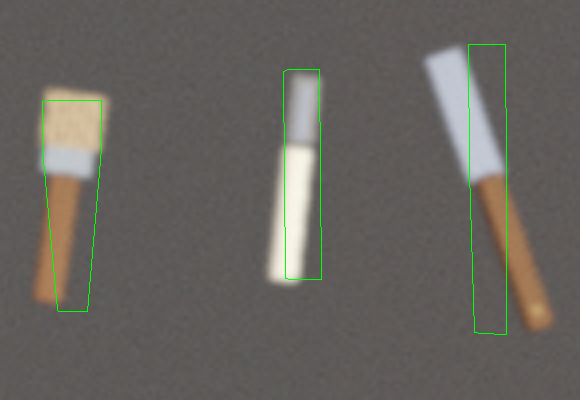

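The tray model fits well: the red compartment outlines land on the grey linings. The background is brighter in this frame, so the tool threshold failed. I'll segment by difference from the background instead.

```bash
python3 - <<'E'
s=open('h.py').read()
s=s.replace('g=im.max(2).astype(float)','g=np.abs(im.astype(float)-np.median(im.reshape(-1,3),0)).max(2); g=cv2.GaussianBlur(g,(3,3),0)').replace('th=75 if name!="tray" else 110','th=28 if name!="tray" else 70')
open('h.py','w').write(s)
E
python3 - <<'E'
from h import *
im=ctrl.get_image("top");print(np.median(im.reshape(-1,3),0))
R0={"spatula":([363,178,391,246],(367,180),(390,245)),"brush":([265,189,281,242],(273,189),(268,240)),"marker":([324,184,337,233],(332,185),(327,233)),"tray":([97,145,196,246],(142,145),(152,246))}
big=cv2.resize(im,None,fx=4,fy=4,interpolation=cv2.INTER_CUBIC)[:,:,::-1].copy()
for n,(r,a,b) in R0.items():
    A,B=back(np.array([a,b],float),10); d=A-B
    p0=[*(A+B)[:2]/2,np.arctan2(d[1],d[0])]
    s=fit(im,n,r,p0); p=s[0]; print(n,np.round(p0,3),np.round(p,3),s[1:])
    cv2.polylines(big,[cv2.convexHull(((proj(world(M[n],p))+.5)*4).astype(np.int32))],True,(0,255,0),1)
    g={"spatula":-10,"brush":-5}.get(n)
    if g: print("grip",world(np.array([[g,0,0.]]),p))
cv2.imwrite("pics/c.png",big[165*4:265*4,255*4:400*4])
o=ctrl.get_obs(); print(R.from_rotvec(o["orientation"]).as_matrix().round(3))
E
```

```text
[94. 90. 89.]
spatula [ 4.94522e+02 -3.34690e+02  3.53000e-01] [ 4.98283e+02 -3.32946e+02  3.53000e-01] (np.float64(1.1672636356777621), ((376.9500427246094, 211.85000610351562), (74.31351470947266, 11.384199142456055), 71.56504821777344))
grip [[ 488.89853346 -336.39994361    0.        ]]
brush [ 4.83317e+02 -6.66910e+01 -7.60000e-02] [ 4.85453e+02 -6.58440e+01 -1.22000e-01] (np.float64(1.2024050257489503), ((270.1400146484375, 213.51998901367188), (17.39482879638672, 53.88154220581055), 8.130102157592773))
grip [[480.49079686 -65.23411516   0.        ]]
marker [ 5.00301e+02 -2.12835e+02 -8.80000e-02] [ 4.98604e+02 -2.10089e+02 -1.04000e-01] (np.float64(0.8177301450611189), ((328.2804870605469, 209.47561645507812), (9.938838005065918, 53.44886779785156), 6.340191841125488))
tray [5.23774e+02 2.40309e+02 1.33000e-01] [5.26312e+02 2.42375e+02 1.58000e-01] (np.float64(0.9862533285541255), ((145.70167541503906, 194.21279907226562), (93.9864730834961, 90.83921813964844), 82.56858825683594))
[[ 0.943  0.332  0.   ]
 [ 0.332 -0.943 -0.   ]
 [ 0.     0.    -1.   ]]
```

View pics/c.png

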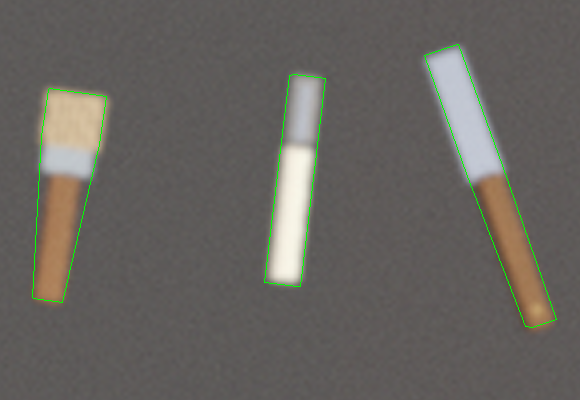

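The spatula, brush, marker and tray outlines all coincide with the objects. Starting the move.

```bash
cat >> h.py <<'E'
def to(xyz,psi):
    o=ctrl.get_obs();Rm=R.from_rotvec(o["orientation"]).as_matrix()
    x=[np.cos(psi),np.sin(psi),0];y=[np.sin(psi),-np.cos(psi),0]
    T=np.c_[x,y,[0,0,-1]]
    print("t",round(o["t"],2),"pos",o["ee_pos"].round(1),"q",o["qpos"].round(2),"w",round(o["width"],1),"F",o["ft_force"].round(1),"gf",round(o["grasp_force"],1))
    print("translation",(Rm.T@(np.array(xyz)-o["ee_pos"])).round(1),"angular",R.from_matrix(Rm.T@T).as_rotvec().round(4))
E
python3 -c "
from h import *
to([488.9,-336.4,60],.353)"
```

```text
t 0.6 pos [ 207.8 -589.5  222.7] q [-1.25  0.42  1.63  0.    1.09 -0.02] w 87.9 F [0.  0.4 0.4] gf 0.0
translation [ 349.3 -145.3  162.7] angular [ 0.0001 -0.     -0.0142]
```

```bash
python3 -m creep '[{"translation":[40,-17,18],"angular":[0,0,0],"jaw":0.6},{"translation":[95,-40,42],"angular":[0,0,-0.005],"jaw":0.6},{"translation":[150,-62,70],"angular":[0,0,-0.01],"jaw":0.6},{"translation":[205,-85,95],"angular":[0,0,-0.014],"jaw":0.6},{"translation":[260,-108,121],"angular":[0,0,-0.014],"jaw":0.6},{"translation":[310,-129,145],"angular":[0,0,-0.014],"jaw":0.6},{"translation":[349.3,-145.3,162.7],"angular":[0,0,-0.014],"jaw":0.6},{"translation":[349.3,-145.3,162.7],"angular":[0,0,-0.014],"jaw":0.6}]'; python3 -c "
from h import *
to([488.9,-336.4,3],.353)"
```

```text
t: 1.6
ee_pos: [490.3, -333.6, 58.4]
orientation: [-3.09, -0.558, 0.002]
ft_force: [-0.2, 0.4, -0.3]
width: 52.7
grasp_force: 0.0
t 1.6 pos [ 490.3 -333.6   58.4] q [-0.62  0.6   1.79  0.    0.75  0.6 ] w 52.7 F [-0.2  0.4 -0.3] gf 0.0
translation [-2.2  2.3 55.4] angular [-0.002   0.0011  0.0042]
```

```bash
python3 -m creep '[{"translation":[0,0,0],"angular":[0,0,0],"jaw":0.6},{"translation":[0,0,15],"angular":[0,0,0],"jaw":0.6},{"translation":[0,0,30],"angular":[0,0,0],"jaw":0.6},{"translation":[0,0,42],"angular":[0,0,0],"jaw":0.6},{"translation":[0,0,50],"angular":[0,0,0],"jaw":0.6},{"translation":[0,0,55],"angular":[0,0,0],"jaw":0.6},{"translation":[0,0,57],"angular":[0,0,0],"jaw":0.6},{"translation":[0,0,57],"angular":[0,0,0],"jaw":0.6}]'; python3 -c "
from h import *
to([488.9,-336.4,3],.353)"
```

```text
t: 2.6
ee_pos: [489.0, -336.3, 3.1]
orientation: [3.093, 0.551, 0.0]
ft_force: [-0.0, 0.1, -0.1]
width: 52.7
grasp_force: 0.0
t 2.6 pos [ 489.  -336.3    3.1] q [-0.62  0.69  1.79  0.    0.65  0.6 ] w 52.7 F [-0.   0.1 -0.1] gf 0.0
translation [-0.1  0.   0.1] angular [ 0.0002 -0.0001 -0.0001]
```

```bash
python3 -m creep '[{"translation":[0,0,0],"angular":[0,0,0],"jaw":0},{"translation":[0,0,0],"angular":[0,0,0],"jaw":0},{"translation":[0,0,0],"angular":[0,0,0],"jaw":0},{"translation":[0,0,0],"angular":[0,0,0],"jaw":0},{"translation":[0,0,0],"angular":[0,0,0],"jaw":0},{"translation":[0,0,0],"angular":[0,0,0],"jaw":0},{"translation":[0,0,0],"angular":[0,0,0],"jaw":0},{"translation":[0,0,0],"angular":[0,0,0],"jaw":0}]'; python3 -m creep '[{"translation":[0,0,-5],"angular":[0,0,0],"jaw":0},{"translation":[0,0,-15],"angular":[0,0,0],"jaw":0},{"translation":[0,0,-30],"angular":[0,0,0],"jaw":0},{"translation":[0,0,-50],"angular":[0,0,0],"jaw":0},{"translation":[0,0,-70],"angular":[0,0,0],"jaw":0},{"translation":[0,0,-85],"angular":[0,0,0],"jaw":0},{"translation":[0,0,-97],"angular":[0,0,0],"jaw":0},{"translation":[0,0,-97],"angular":[0,0,0],"jaw":0}]'
python3 - <<'E'
from h import *
t=[526.3,242.4,.158]
c=world(np.array([[-82,-10,0.]]),t)[0]; print(c)
to([c[0],c[1],100],t[2]+np.pi/2)
im=ctrl.get_image("top"); print(ctrl.look_for("top","spatula")[:1])
cv2.imwrite("pics/d.png",cv2.resize(im[165:265,255:400,::-1],None,fx=4,fy=4))
E
```

```text
t: 3.6
ee_pos: [488.9, -336.3, 3.0]
orientation: [-3.093, -0.551, 0.0]
ft_force: [-0.5, 1.2, 3.3]
width: 15.5
grasp_force: 30.0
t: 4.6
ee_pos: [489.4, -336.7, 101.1]
orientation: [3.092, 0.551, 0.002]
ft_force: [-0.3, 0.3, -1.0]
width: 15.8
grasp_force: 30.0
[446.89483085 219.6223989    0.        ]
t 4.6 pos [ 489.4 -336.7  101.1] q [-0.62  0.54  1.78  0.    0.83  0.6 ] w 15.8 F [-0.3  0.3 -1. ] gf 30.0
translation [ 1.523e+02 -5.367e+02  4.000e-01] angular [ 2.000e-03  2.000e-04 -1.376e+00]
[{'rect': [372.0, 175.5, 391.3, 203.1], 'score': 0.72}]
```

View pics/d.png

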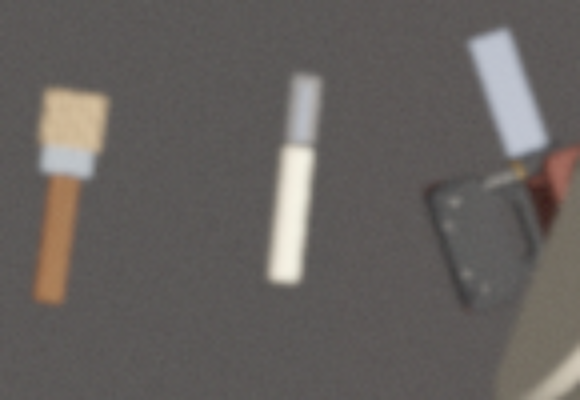

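The picture shows the spatula lifted level in the gripper, blade at (510,95). The brush and marker are undisturbed.

```bash
python3 -m creep '[{"translation":[6,-21,0],"angular":[0,0,-0.055],"jaw":0},{"translation":[15,-54,0],"angular":[0,0,-0.14],"jaw":0},{"translation":[27,-97,0],"angular":[0,0,-0.25],"jaw":0},{"translation":[41,-145,0],"angular":[0,0,-0.37],"jaw":0},{"translation":[56,-197,0],"angular":[0,0,-0.5],"jaw":0},{"translation":[70,-246,0],"angular":[0,0,-0.63],"jaw":0},{"translation":[82,-290,0],"angular":[0,0,-0.74],"jaw":0},{"translation":[88,-310,0],"angular":[0,0,-0.8],"jaw":0}]'; python3 -m creep '[{"translation":[0,0,0],"angular":[0,0,0],"jaw":0},{"translation":[0,0,0],"angular":[0,0,0],"jaw":0},{"translation":[0,0,0],"angular":[0,0,0],"jaw":0},{"translation":[0,0,0],"angular":[0,0,0],"jaw":0},{"translation":[0,0,0],"angular":[0,0,0],"jaw":0},{"translation":[0,0,0],"angular":[0,0,0],"jaw":0},{"translation":[0,0,0],"angular":[0,0,0],"jaw":0},{"translation":[0,0,0],"angular":[0,0,0],"jaw":0}]'; python3 -c "
from h import *
to([446.9,219.6,100],.158+np.pi/2)"
```

```text
t: 5.7
ee_pos: [462.3, -12.0, 99.4]
orientation: [-2.626, -1.721, 0.003]
ft_force: [0.3, -0.1, -1.0]
width: 15.7
grasp_force: 30.0
t: 6.7
ee_pos: [464.4, -15.0, 100.0]
orientation: [-2.634, -1.712, 0.0]
ft_force: [0.1, 0.2, -0.7]
width: 15.9
grasp_force: 30.0
t 6.7 pos [464.4 -15.  100. ] q [-0.06  0.39  2.06  0.    0.69  0.36] w 15.9 F [ 0.1  0.2 -0.7] gf 30.0
translation [ 207.3 -111.2   -0. ] angular [-0.     -0.     -0.5761]
```

```bash
python3 -m creep '[{"translation":[15,-8,0],"angular":[0,0,-0.04],"jaw":0},{"translation":[45,-24,0],"angular":[0,0,-0.13],"jaw":0},{"translation":[85,-46,0],"angular":[0,0,-0.24],"jaw":0},{"translation":[125,-67,0],"angular":[0,0,-0.35],"jaw":0},{"translation":[160,-86,0],"angular":[0,0,-0.45],"jaw":0},{"translation":[190,-102,0],"angular":[0,0,-0.53],"jaw":0},{"translation":[207.3,-111.2,0],"angular":[0,0,-0.576],"jaw":0},{"translation":[207.3,-111.2,0],"angular":[0,0,-0.576],"jaw":0}]'; python3 -m creep '[{"translation":[0,0,0],"angular":[0,0,0],"jaw":0},{"translation":[0,0,10],"angular":[0,0,0],"jaw":0},{"translation":[0,0,20],"angular":[0,0,0],"jaw":0},{"translation":[0,0,30],"angular":[0,0,0],"jaw":0},{"translation":[0,0,40],"angular":[0,0,0],"jaw":0},{"translation":[0,0,50],"angular":[0,0,0],"jaw":0},{"translation":[0,0,57],"angular":[0,0,0],"jaw":0},{"translation":[0,0,60],"angular":[0,0,0],"jaw":0}]'; python3 - <<'E'
from h import *
to([446.9,219.6,6.8],.158+np.pi/2)
im=ctrl.get_image("scene")
cv2.imwrite("pics/e.png",cv2.resize(im[200:384,200:460,::-1],None,fx=3,fy=3))
E
```

```text
t: 7.7
ee_pos: [446.6, 220.8, 99.9]
orientation: [2.036, 2.392, 0.0]
ft_force: [0.5, 0.0, -0.7]
width: 15.7
grasp_force: 30.0
t: 8.7
ee_pos: [446.7, 219.6, 39.4]
orientation: [-2.039, -2.39, 0.001]
ft_force: [-0.7, -0.6, -0.1]
width: 15.6
grasp_force: 30.0
t 8.7 pos [446.7 219.6  39.4] q [0.43 0.54 2.01 0.   0.59 0.27] w 15.6 F [-0.7 -0.6 -0.1] gf 30.0
translation [ 0.   0.2 32.6] angular [-0.0006  0.0002  0.0001]
```

View pics/e.png

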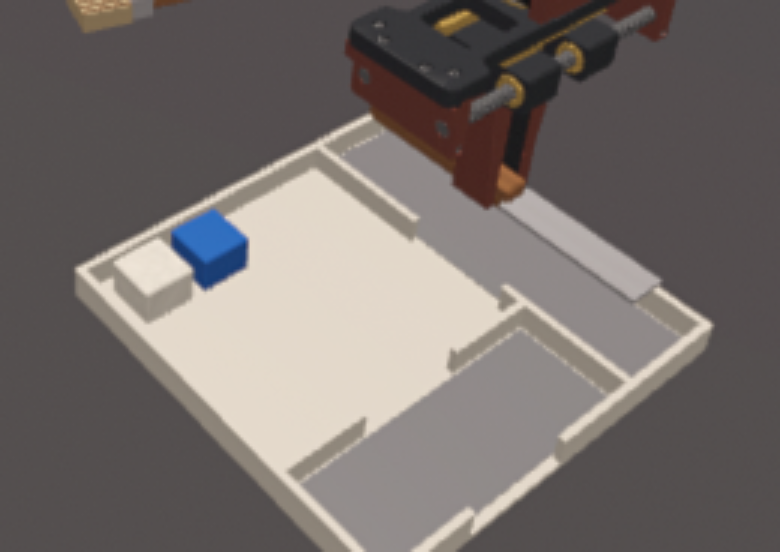

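The spatula is above the long compartment and parallel to it, with the blade tip at (640,285). Next I lower it and release.

```bash
python3 -m creep '[{"translation":[0,0,8],"angular":[0,0,0],"jaw":0},{"translation":[0,0,16],"angular":[0,0,0],"jaw":0},{"translation":[0,0,23],"angular":[0,0,0],"jaw":0},{"translation":[0,0,28],"angular":[0,0,0],"jaw":0},{"translation":[0,0,31],"angular":[0,0,0],"jaw":0},{"translation":[0,0,33],"angular":[0,0,0],"jaw":0},{"translation":[0,0,33.5],"angular":[0,0,0],"jaw":0},{"translation":[0,0,33.5],"angular":[0,0,0],"jaw":0}]'; python3 -m creep '[{"translation":[0,0,0],"angular":[0,0,0],"jaw":0},{"translation":[0,0,0],"angular":[0,0,0],"jaw":0.3},{"translation":[0,0,0],"angular":[0,0,0],"jaw":0.4},{"translation":[0,0,0],"angular":[0,0,0],"jaw":0.4},{"translation":[0,0,0],"angular":[0,0,0],"jaw":0.4},{"translation":[0,0,0],"angular":[0,0,0],"jaw":0.4},{"translation":[0,0,0],"angular":[0,0,0],"jaw":0.4},{"translation":[0,0,0],"angular":[0,0,0],"jaw":0.4}]'; python3 -m creep '[{"translation":[0,0,-5],"angular":[0,0,0],"jaw":0.4},{"translation":[0,0,-15],"angular":[0,0,0],"jaw":0.4},{"translation":[0,0,-30],"angular":[0,0,0],"jaw":0.4},{"translation":[0,0,-50],"angular":[0,0,0],"jaw":0.4},{"translation":[0,0,-70],"angular":[0,0,0],"jaw":0.4},{"translation":[0,0,-85],"angular":[0,0,0],"jaw":0.4},{"translation":[0,0,-93],"angular":[0,0,0],"jaw":0.5},{"translation":[0,0,-93],"angular":[0,0,0],"jaw":0.5}]'; python3 -c "
from h import *
to([480.5,-65.2,100],-.122+np.pi)"
```

```text
t: 9.75
ee_pos: [446.9, 219.6, 6.6]
orientation: [2.039, 2.39, 0.0]
ft_force: [-0.3, 0.0, -0.4]
width: 16.1
grasp_force: 30.0
t: 10.75
ee_pos: [446.9, 219.6, 6.5]
orientation: [-2.039, -2.39, -0.0]
ft_force: [-0.7, -0.4, 0.2]
width: 35.1
grasp_force: 0.0
t: 11.75
ee_pos: [447.2, 219.7, 100.1]
orientation: [2.039, 2.389, 0.002]
ft_force: [1.0, -0.6, -0.1]
width: 43.5
grasp_force: 0.0
t 11.75 pos [447.2 219.7 100.1] q [0.43 0.43 1.99 0.   0.72 0.27] w 43.5 F [ 1.  -0.6 -0.1] gf 0.0
translation [-286.6  -11.9   -0. ] angular [ 1.2000e-03  5.0000e-04 -1.2908e+00]
```

```bash
python3 -m creep '[{"translation":[-20,-1,0],"angular":[0,0,-0.09],"jaw":0.6},{"translation":[-60,-2.5,0],"angular":[0,0,-0.27],"jaw":0.6},{"translation":[-105,-4.5,0],"angular":[0,0,-0.45],"jaw":0.6},{"translation":[-150,-6.5,0],"angular":[0,0,-0.63],"jaw":0.6},{"translation":[-195,-8,0],"angular":[0,0,-0.81],"jaw":0.6},{"translation":[-235,-10,0],"angular":[0,0,-0.99],"jaw":0.6},{"translation":[-270,-11.5,0],"angular":[0,0,-1.16],"jaw":0.6},{"translation":[-286.6,-12,0],"angular":[0,0,-1.291],"jaw":0.6}]'; python3 -m creep '[{"translation":[0,0,0],"angular":[0,0,0],"jaw":0.6},{"translation":[0,0,5],"angular":[0,0,0],"jaw":0.6},{"translation":[0,0,15],"angular":[0,0,0],"jaw":0.6},{"translation":[0,0,28],"angular":[0,0,0],"jaw":0.6},{"translation":[0,0,40],"angular":[0,0,0],"jaw":0.6},{"translation":[0,0,47],"angular":[0,0,0],"jaw":0.6},{"translation":[0,0,50],"angular":[0,0,0],"jaw":0.6},{"translation":[0,0,50],"angular":[0,0,0],"jaw":0.6}]'; python3 - <<'E'
from h import *
to([480.5,-65.2,3],-.122+np.pi)
im=ctrl.get_image("top"); print(ctrl.look_for("top","spatula")[:1],ctrl.look_for("top","brush")[:1])
a=cv2.resize(im[140:250,90:290,::-1],None,fx=4,fy=4);cv2.imwrite("pics/f.png",a)
E
```

```text
t: 12.75
ee_pos: [479.7, -67.0, 98.7]
orientation: [-0.186, -3.135, -0.0]
ft_force: [-0.0, 0.3, 0.2]
width: 52.9
grasp_force: 0.0
t: 13.75
ee_pos: [480.1, -65.3, 49.3]
orientation: [-0.191, -3.136, -0.0]
ft_force: [-0.3, -0.6, 0.4]
width: 52.7
grasp_force: 0.0
t 13.75 pos [480.1 -65.3  49.3] q [-0.16  0.51  2.03  0.    0.6  -1.61] w 52.7 F [-0.3 -0.6  0.4] gf 0.0
translation [-0.4  0.2 46.3] angular [ 0.     -0.0002  0.0001]
[{'rect': [114.5, 220.6, 188.8, 237.7], 'score': 0.76}] []
```

View pics/f.png

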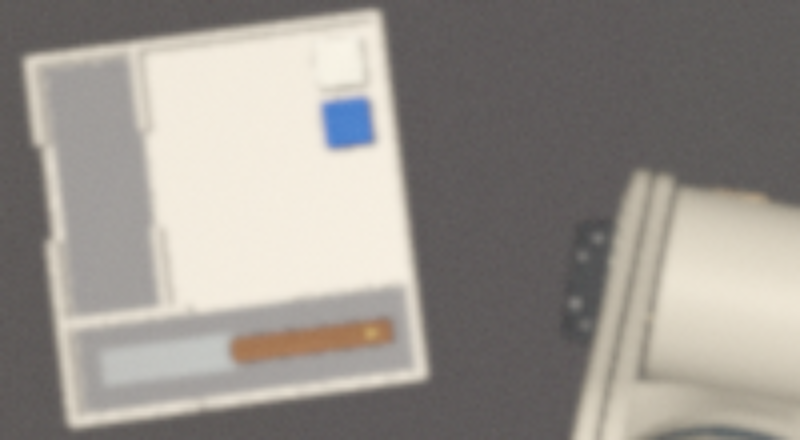

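The spatula lies flat and centred in the long compartment, spanning (105,362) to (390,332). The arm hides most of the brush. Next I descend on the brush, grip it and lift.

```bash
python3 -m creep '[{"translation":[0,0,10],"angular":[0,0,0],"jaw":0.6},{"translation":[0,0,20],"angular":[0,0,0],"jaw":0.6},{"translation":[0,0,30],"angular":[0,0,0],"jaw":0.6},{"translation":[0,0,38],"angular":[0,0,0],"jaw":0.6},{"translation":[0,0,44],"angular":[0,0,0],"jaw":0.6},{"translation":[0,0,46.5],"angular":[0,0,0],"jaw":0.6},{"translation":[0,0,46.5],"angular":[0,0,0],"jaw":0.6},{"translation":[0,0,46.5],"angular":[0,0,0],"jaw":0.6}]'; python3 -m creep '[{"translation":[0,0,0],"angular":[0,0,0],"jaw":0},{"translation":[0,0,0],"angular":[0,0,0],"jaw":0},{"translation":[0,0,0],"angular":[0,0,0],"jaw":0},{"translation":[0,0,0],"angular":[0,0,0],"jaw":0},{"translation":[0,0,0],"angular":[0,0,0],"jaw":0},{"translation":[0,0,0],"angular":[0,0,0],"jaw":0},{"translation":[0,0,0],"angular":[0,0,0],"jaw":0},{"translation":[0,0,0],"angular":[0,0,0],"jaw":0}]'; python3 -m creep '[{"translation":[0,0,-5],"angular":[0,0,0],"jaw":0},{"translation":[0,0,-15],"angular":[0,0,0],"jaw":0},{"translation":[0,0,-30],"angular":[0,0,0],"jaw":0},{"translation":[0,0,-50],"angular":[0,0,0],"jaw":0},{"translation":[0,0,-70],"angular":[0,0,0],"jaw":0},{"translation":[0,0,-85],"angular":[0,0,0],"jaw":0},{"translation":[0,0,-97],"angular":[0,0,0],"jaw":0},{"translation":[0,0,-97],"angular":[0,0,0],"jaw":0}]'
python3 - <<'E'
from h import *
t=[526.3,242.4,.158]
c=world(np.array([[30-5,75,0.]]),t)[0]; print(c)
to([c[0],c[1],100],t[2]+np.pi)
E
```

```text
t: 14.9
ee_pos: [480.3, -65.4, 3.2]
orientation: [0.191, 3.135, -0.0]
ft_force: [0.8, 0.1, 0.1]
width: 52.7
grasp_force: 0.0
t: 15.9
ee_pos: [480.1, -65.3, 3.0]
orientation: [0.191, 3.136, 0.0]
ft_force: [-0.8, 0.2, 3.8]
width: 17.7
grasp_force: 30.0
t: 16.9
ee_pos: [480.7, -65.4, 100.9]
orientation: [0.191, 3.134, -0.0]
ft_force: [-0.6, -0.6, -0.7]
width: 17.9
grasp_force: 30.0
[539.18784102 320.39938175   0.        ]
t 16.9 pos [480.7 -65.4 100.9] q [-0.16  0.41  2.02  0.    0.71 -1.61] w 17.9 F [-0.6 -0.6 -0.7] gf 30.0
translation [-11.2 390.1   0.9] angular [-0.0003  0.0018 -0.2798]
```

```bash
python3 -m creep '[{"translation":[0,20,0],"angular":[0,0,-0.02],"jaw":0},{"translation":[-2,60,0],"angular":[0,0,-0.05],"jaw":0},{"translation":[-3,115,0],"angular":[0,0,-0.09],"jaw":0},{"translation":[-5,170,0],"angular":[0,0,-0.13],"jaw":0},{"translation":[-7,225,0],"angular":[0,0,-0.17],"jaw":0},{"translation":[-8,280,0],"angular":[0,0,-0.21],"jaw":0},{"translation":[-10,330,0],"angular":[0,0,-0.25],"jaw":0},{"translation":[-11,370,0],"angular":[0,0,-0.28],"jaw":0}]'; python3 -m creep '[{"translation":[0,0,0],"angular":[0,0,0],"jaw":0},{"translation":[0,0,0],"angular":[0,0,0],"jaw":0},{"translation":[0,0,0],"angular":[0,0,0],"jaw":0},{"translation":[0,0,0],"angular":[0,0,0],"jaw":0},{"translation":[0,0,0],"angular":[0,0,0],"jaw":0},{"translation":[0,0,0],"angular":[0,0,0],"jaw":0},{"translation":[0,0,0],"angular":[0,0,0],"jaw":0},{"translation":[0,0,0],"angular":[0,0,0],"jaw":0}]'; python3 -c "
from h import *
to([539.2,320.4,40],.158+np.pi)"
```

```text
t: 17.9
ee_pos: [535.6, 302.5, 99.0]
orientation: [0.252, -3.13, 0.001]
ft_force: [-0.1, 0.1, -0.5]
width: 17.8
grasp_force: 30.0
t: 18.9
ee_pos: [536.0, 300.6, 100.0]
orientation: [-0.248, 3.132, 0.0]
ft_force: [0.2, -0.4, -0.5]
width: 17.7
grasp_force: 30.0
t 18.9 pos [536.  300.6 100. ] q [ 0.49  0.56  1.73  0.    0.85 -1.24] w 17.7 F [ 0.2 -0.4 -0.5] gf 30.0
translation [-6.3 19.  60. ] angular [0.     0.     0.0002]
```

```bash
python3 -m creep '[{"translation":[-2,7,0],"angular":[0,0,0],"jaw":0},{"translation":[-5,15,5],"angular":[0,0,0],"jaw":0},{"translation":[-6.3,19,15],"angular":[0,0,0],"jaw":0},{"translation":[-6.3,19,27],"angular":[0,0,0],"jaw":0},{"translation":[-6.3,19,40],"angular":[0,0,0],"jaw":0},{"translation":[-6.3,19,52],"angular":[0,0,0],"jaw":0},{"translation":[-6.3,19,60],"angular":[0,0,0],"jaw":0},{"translation":[-6.3,19,60],"angular":[0,0,0],"jaw":0}]'; python3 - <<'E'
from h import *
to([539.2,320.4,6.5],.158+np.pi)
im=ctrl.get_image("scene")
cv2.imwrite("pics/g.png",cv2.resize(im[200:384,200:460,::-1],None,fx=3,fy=3))
E
```

```text
t: 19.9
ee_pos: [538.8, 320.0, 39.1]
orientation: [0.248, -3.131, 0.001]
ft_force: [0.4, -0.9, -0.4]
width: 18.0
grasp_force: 30.0
t 19.9 pos [538.8 320.   39.1] q [ 0.52  0.67  1.71  0.    0.76 -1.21] w 18.0 F [ 0.4 -0.9 -0.4] gf 30.0
translation [-0.5  0.3 32.6] angular [-0.0005 -0.0013  0.0001]
```

View pics/g.png

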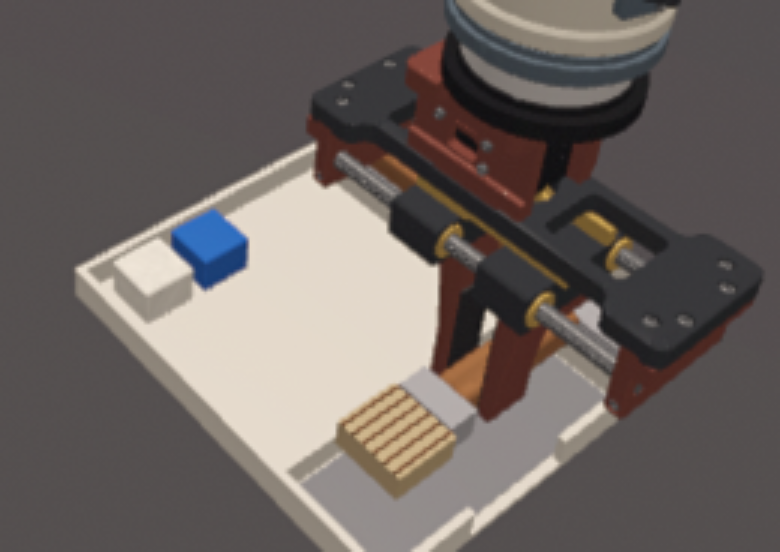

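The brush is held along the short compartment, bristles at (398,440), and is ready to lower.

```bash
python3 -m creep '[{"translation":[0,0,8],"angular":[0,0,0],"jaw":0},{"translation":[0,0,16],"angular":[0,0,0],"jaw":0},{"translation":[0,0,23],"angular":[0,0,0],"jaw":0},{"translation":[0,0,28],"angular":[0,0,0],"jaw":0},{"translation":[0,0,31],"angular":[0,0,0],"jaw":0},{"translation":[0,0,33],"angular":[0,0,0],"jaw":0},{"translation":[0,0,33.5],"angular":[0,0,0],"jaw":0},{"translation":[0,0,33.5],"angular":[0,0,0],"jaw":0}]'; python3 -m creep '[{"translation":[0,0,0],"angular":[0,0,0],"jaw":0},{"translation":[0,0,0],"angular":[0,0,0],"jaw":0.3},{"translation":[0,0,0],"angular":[0,0,0],"jaw":0.4},{"translation":[0,0,0],"angular":[0,0,0],"jaw":0.4},{"translation":[0,0,0],"angular":[0,0,0],"jaw":0.4},{"translation":[0,0,0],"angular":[0,0,0],"jaw":0.4},{"translation":[0,0,0],"angular":[0,0,0],"jaw":0.4},{"translation":[0,0,0],"angular":[0,0,0],"jaw":0.4}]'; python3 -m creep '[{"translation":[0,0,-5],"angular":[0,0,0],"jaw":0.4},{"translation":[0,0,-15],"angular":[0,0,0],"jaw":0.4},{"translation":[0,0,-30],"angular":[0,0,0],"jaw":0.4},{"translation":[0,0,-50],"angular":[0,0,0],"jaw":0.4},{"translation":[0,0,-75],"angular":[0,0,0],"jaw":0.4},{"translation":[0,0,-100],"angular":[0,0,0],"jaw":0.4},{"translation":[0,0,-120],"angular":[0,0,0],"jaw":0.5},{"translation":[0,0,-130],"angular":[0,0,0],"jaw":0.5}]'; python3 -m creep '[{"translation":[0,-20,0],"angular":[0,0,0],"jaw":0.5},{"translation":[0,-60,0],"angular":[0,0,0],"jaw":0.5},{"translation":[0,-110,0],"angular":[0,0,0],"jaw":0.5},{"translation":[0,-160,0],"angular":[0,0,0],"jaw":0.5},{"translation":[0,-210,0],"angular":[0,0,0],"jaw":0.5},{"translation":[0,-260,0],"angular":[0,0,0],"jaw":0.5},{"translation":[0,-300,0],"angular":[0,0,0],"jaw":0.5},{"translation":[0,-320,0],"angular":[0,0,0],"jaw":0.5}]'; python3 - <<'E'
from h import *
im=ctrl.get_image("top"); print(ctrl.look_for("top","marker")[:1])
cv2.imwrite("pics/h.png",cv2.resize(im[135:255,85:350,::-1],None,fx=3,fy=3))
E
```

```text
t: 20.95
ee_pos: [539.3, 320.4, 6.6]
orientation: [-0.248, 3.132, 0.0]
ft_force: [-0.3, -0.9, -0.6]
width: 17.3
grasp_force: 30.0
t: 21.95
ee_pos: [539.2, 320.3, 6.5]
orientation: [0.248, -3.132, -0.0]
ft_force: [1.2, 0.2, -0.5]
width: 35.3
grasp_force: 0.0
t: 22.95
ee_pos: [539.8, 320.7, 138.5]
orientation: [-0.248, 3.13, 0.002]
ft_force: [0.3, -0.4, 0.2]
width: 44.1
grasp_force: 0.0
t: 23.95
ee_pos: [588.7, 1.5, 135.5]
orientation: [0.244, -3.13, -0.0]
ft_force: [1.1, 0.0, -0.5]
width: 43.8
grasp_force: 0.0
[{'rect': [322.9, 184.6, 335.7, 232.9], 'score': 0.63}]
```

View pics/h.png

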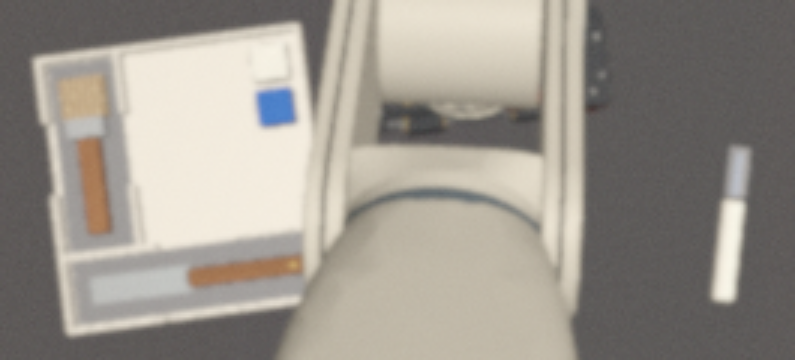

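The brush lies flat in the short compartment, (82,80) to (98,232). The spatula is in the long one and the marker at (730,225) is unmoved. I'll let the arm settle, then hand in.

```bash
python3 -m creep '[{"translation":[0,0,0],"angular":[0,0,0],"jaw":0.5},{"translation":[0,0,0],"angular":[0,0,0],"jaw":0.5},{"translation":[0,0,0],"angular":[0,0,0],"jaw":0.5},{"translation":[0,0,0],"angular":[0,0,0],"jaw":0.5},{"translation":[0,0,0],"angular":[0,0,0],"jaw":0.5},{"translation":[0,0,0],"angular":[0,0,0],"jaw":0.5},{"translation":[0,0,0],"angular":[0,0,0],"jaw":0.5},{"translation":[0,0,0],"angular":[0,0,0],"jaw":0.5}]' | head -1; python3 -c "
from workcell import ctrl
print(ctrl.close_job())"
```

```text
t: 25.05
the job is handed in; nothing more can be done
None
```

The spatula lies flat in the tray's long compartment and the brush flat in the short one, the marker was left where it lay, and the job was handed in at about 25 s of the 58 s allowed.

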